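Shut and lock the spectrometer's bay cover

TASK

The hinged cover on top of the low white spectrometer stands ajar. Gently push it down until it is fully shut, then set a fingertip in the slot of the round lock on the cover and turn the lock a quarter turn clockwise, seen from above, until it stops and the cover is locked. Only push and turn with the fingertips, without forcing anything: do not lift the cover any further open, and leave everything standing around where it is.

Things in the scene. Friction and masses are not known exactly. Their poses are not given: they have to be found in the camera images.
- spectrometer: White bench instrument, 300 (its x) x 380 (its y) x 130 high, fixed to the table. Origin: centre of the underside; z up. The half at its +y is a flat closed deck 130 high, with small things standing on it. The bay, closed by the cover, is at its -y half.
- cover (a joint): Angle of the bay cover in rad: 0 = fully shut (level), positive = free edge raised. It starts about 0.45 to 0.8. The hinge line runs along the spectrometer's x at its y = +30 mm, height 122 mm; the cover is a flat plate 236 (along the hinge) x 200 (away from the hinge, towards the spectrometer's -y) x 8 thick, its top level with the deck (130 mm) when shut. The hinge is stiff: the cover stays where it is left, and takes about 2 to 6 N of downward push half-way out to move.
- cover_edge (a point): Middle of the cover's free edge, on its top face, 200 mm from the hinge line.
- lock (a joint): Angle of the quarter-turn lock in rad: 0 = unlocked, slot parallel to the hinge; grows as it turns clockwise seen from above; 1.571 = locked, against its stop, slot square to the hinge. It starts about 0 to 0.25. It turns stiffly (0.1 N m) and stays where it is left. A steel tongue beneath the cover catches under the bay's rim when it is turned with the cover shut; if it is turned while the cover is open, the cover cannot shut.
- slot (a point): Centre of the floor of the lock's slot, on the lock's axis. The lock is a round grey head 88 across standing 18 high on the cover, on the cover's middle line and 115 mm from the hinge line (so at the spectrometer's x = 0, y = -85 mm, slot floor at height 134 mm when the cover is shut). The slot is 30 wide and 14 deep, runs right across the head through its centre and is open at both ends. The point's x axis lies along the slot, its z out of the cover; it turns with the lock.
- jar: Small amber screw-top jar, 38 across, 42 tall, on the spectrometer's deck (mm), loose; to be left alone.
- cuvette_tray: Small open grey tray 70 x 50 x 25, on the deck (mm), loose; to be left alone.
- beaker: Glass beaker, 64 across, 75 tall, on the table by the spectrometer (mm), loose; to be left alone.
- screwdriver: Screwdriver lying on the table by the spectrometer (mm), loose; to be left alone.
- mouse: Black computer mouse 100 x 60 x 30 (mm), loose; to be left alone.
- disc_holder: Steel disc 60 across, 20 thick, on the deck (mm), loose; to be left alone.

How it is judged (in metres and radians):
On the way, in this order (a step that is already met when the one before it is completed fails the run):
1. the cover is pushed fully shut while the lock is still unlocked (value of joint cover below 0.03 rad and value of joint lock below 0.6 rad), for 0.1 s.
2. the lock is turned its quarter turn with the cover shut (value of joint cover below 0.03 rad and value of joint lock above 1.4 rad), for 0.2 s.
At the end, for the whole second after the job is handed in: the cover is shut (within 0.03 rad) and the lock turned to within 0.17 rad of its stop, both at rest (all of step 2 and velocity of joint lock between -0.05 and 0.05 rad/s and velocity of joint cover between -0.05 and 0.05 rad/s); the robot touches nothing.
It fails at once if the cover is lifted further open (value of joint cover above 0.92 rad).
It fails at once if the lock is forced (over 60 N) (contact force between the fingers and lock above 60 N).
It fails at once if the spectrometer or its cover is forced (over 60 N) (contact force between the fingers and spectrometer above 60 N).
It fails at once if a thing standing around is moved more than 25 mm or lifted (distance of any of jar, cuvette_tray, beaker, screwdriver, mouse, disc_holder from where it was at the start of the episode above 0.025 m).
It also fails if it takes over 51 s, if anything falls off the work surface, if the arm or the gripper's body presses on something with over 40 N, if the wrist force passes 120 N, or if a joint passes its speed limit or range.

ROBOT

A 6-joint arm with a two-finger parallel gripper is mounted at the origin on the work surface. World frame = base frame: x ahead of the robot, y to its left, z up, the work surface at z = 0. Lengths are in m, angles in degrees, forces in N, time in s.
With the tool pointing down it reaches from about 0.35 to 0.975 m from the base axis. Payload 17.4 kg.
Tool frame: the origin (TCP) lies midway between the tips of the shut fingers; the grasp point (between the pads) lies 19 mm behind it; z points along the fingers, y is the line along which they close (so a half turn about z gives the same grasp; the last joint's range is limited). The gripper opens to 85 mm and grips with 20 to 120 N. Pads are 22 mm wide; open, the fingers measure 114 mm over their backs; the gripper's body (76 mm by 85 mm) begins 54 mm behind the grasp point. The pads swing forward as they close: fully open they stand 13 mm farther back than shut.
Start: joints at [-2.166, 6.646, 82.598, -0, 90.757, -2.166], TCP at [0.675, -0, 0.231] pointing down, gripper open.
Joint ranges: [-162.19, 162.19], [-47.58, 125.68], [4.15, 143.07], [-65.23, 245.23], [0.69, 171.88], [-170.13, 170.13]. Speed limits (degrees/s): [108.29, 108.29, 127.2, 180, 180, 180].

INTERFACE

Orientations are given as a 3x3 rotation matrix whose columns are the frame's x, y, z axes.
In Python, from workcell import readout, cams, order gives the robot as it stands. The module is installed in compiled form; this text tells all that it offers.
- The arm moves only by the shell command python3 -m creep 'ROWS'. ROWS is JSON, a list of rows, each an object with "rot": the turn, a rotation vector about the tool's x, y, z in degrees, a list of three; "slide": the shift along the tool's x, y, z in mm, a list of three; "grip": the gripper's target within -1 to 1 (shut at 1, half-way at 0, fully open at -1). In form: [{"rot": [ax, ay, az], "slide": [tx, ty, tz], "grip": grip}, ...]. A call has exactly 5 rows; each row shifts and turns the commanded pose from where the row before left it, along the tool's axes as they then stand; what a row does not reach is not made up. A row lasts 1/8 s, in which the tool goes at most 62.5 mm and 10.7 degrees, less where a joint would pass 70% of its speed; a pose out of reach is approached as far as the arm can. A call is refused whole if a number of a shift passes 62.5 or a number of a turn 10.7, either way. A call with a gripper value outside its range is refused whole. The fingers move at their own pace and stop on an object; the grip force is fixed at half the most. Time passes only in rows, so rows that do not move let the fingers close, or fill a call up. It gives the time, the measured TCP pose, the force, the opening and the grip force at its end, in the units of the state.
- readout.get_obs(): the state, without advancing time (a new reading comes with each control period).
- cams.capture(name): name is "scene" or "side" or "wrist"; returns the picture (480x640x3 uint8, blue, green, red); there is no depth.
- cams.camera_params(name): a dict with "camera_matrix" (3x3 intrinsics, pixels), "extrinsics" (4x4, takes a point from camera to world coordinates). Camera axes: x right, y down, z forward; pixel columns grow to the right and rows downward; lengths in m; the calibration is good to about 2 mm. The wrist camera is an equidistant fisheye: a pixel r from the principal point sees the ray r / f radians off the axis. A picture is of the moment at which its call begins: read the wrist's pose just before it. camera_params takes no time and is no camera call; for the wrist camera it gives the pose at the moment of the call.
- order.hand_in(): hands the job in; it is judged then, once.
The state is a dict: "t": time; "q": joint angles; "qvel": joint speeds; "joint_torque": joint torques, N m; "tcp_pos": TCP position; "eef_rot": TCP orientation; "force": force on the tool from outside, world axes, zero at the start; "wrist_torque": the same for the moment, N m; "opening": finger opening in m; "gripper_force": force on a finger pad.
Only numpy, scipy, OpenCV 4.12 (cv2) and the standard library are available. Lean on these libraries where they do the work, as an engineer would, in place of code of your own. Each camera call takes 0.05 s, during which the arm holds its last target. There are 200 camera calls.

## Working session

There is one attempt and no reset: what is moved stays moved. The work goes in short steps, Python scripts to look and compute and a shell command to move; the robot and the scene stay as the last step left them, time stands still between calls to the robot, and variables do not carry over. Pictures are saved under pics/ and viewed, at most 10 in all, crops included, and the job is handed in when it is done.

```bash
mkdir -p pics
python3 - <<'E'
from workcell import readout,cams
import cv2,numpy as np
for n in ("scene","side"):
    p=cams.camera_params(n); print(n,np.round(p["camera_matrix"],1).tolist(),np.round(p["extrinsics"],3).tolist())
    cv2.imwrite(f"pics/{n}0.png",cams.capture(n))
o=readout.get_obs();print(o["t"],o["force"],o["opening"],o["eef_rot"])
E
```

```text
scene [[501.3, 0.0, 323.4], [0.0, 501.3, 238.1], [0.0, 0.0, 1.0]] [[0.422, 0.514, -0.747, 1.297], [0.906, -0.258, 0.335, -0.181], [-0.02, -0.818, -0.575, 0.685], [0.0, 0.0, 0.0, 1.0]]
side [[588.0, 0.0, 322.0], [0.0, 588.0, 237.3], [0.0, 0.0, 1.0]] [[-0.428, 0.786, -0.446, 1.159], [0.904, 0.367, -0.22, 0.423], [-0.009, -0.497, -0.868, 1.219], [0.0, 0.0, 0.0, 1.0]]
0.1 [-0.249851    0.11660022 -0.6525151 ] 0.0855242911174369 [[ 5.17844779e-05  9.99999464e-01 -1.03367091e-03]
 [ 9.99999997e-01 -5.17271007e-05  5.55347928e-05]
 [ 5.54812942e-05 -1.03367379e-03 -9.99999464e-01]]
```

View pics/scene0.png

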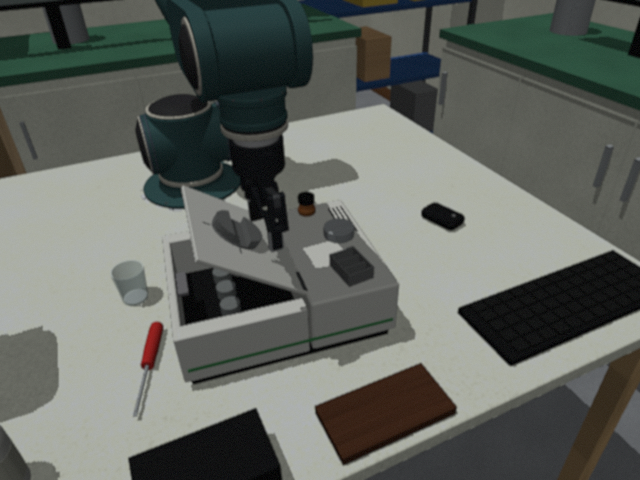

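View pics/side0.png

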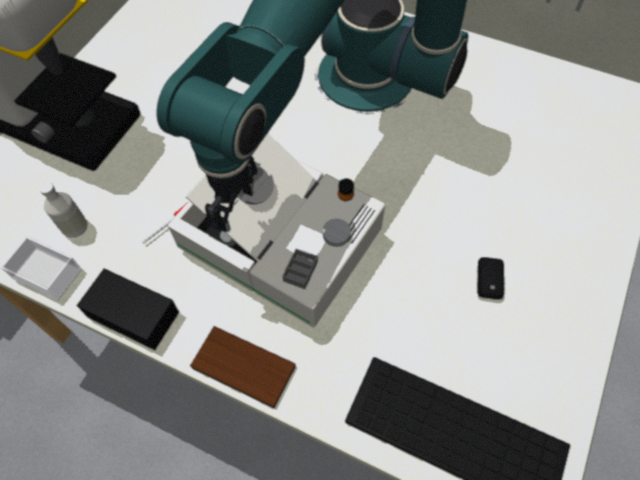

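The scene view shows the instrument with its top far corners at about (397,284) and (178,342). The cover is ajar, with its raised edge at (185,190). In the side view the deck corners are at about (384,205), (316,312) and (172,222). The gripper is hovering close over the cover, so I'll zoom in.

Run:
```python
import cv2
a=cv2.imread("pics/scene0.png")[180:390,150:410];cv2.imwrite("pics/sc1.png",cv2.resize(cv2.convertScaleAbs(a,alpha=1.2),None,fx=2.8,fy=2.8,interpolation=2))
a=cv2.imread("pics/side0.png")[130:340,150:410];cv2.imwrite("pics/si1.png",cv2.resize(a,None,fx=2.8,fy=2.8,interpolation=2))
```

```text
(no output)
```

View pics/sc1.png

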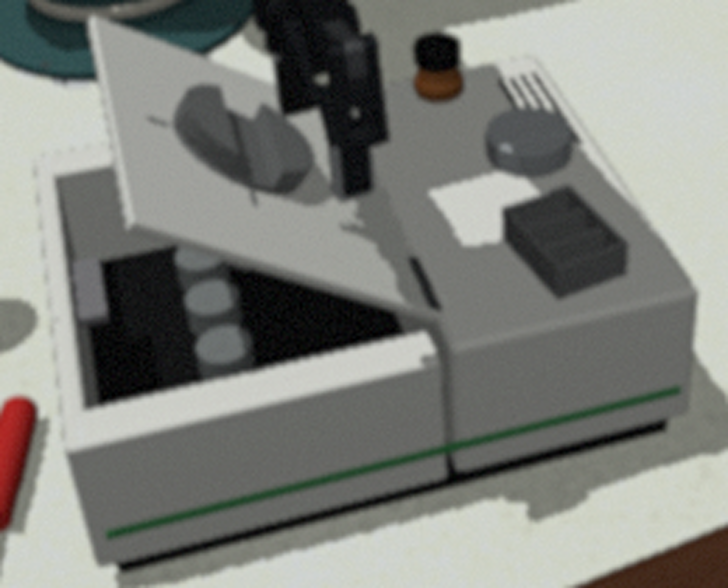

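View pics/si1.png

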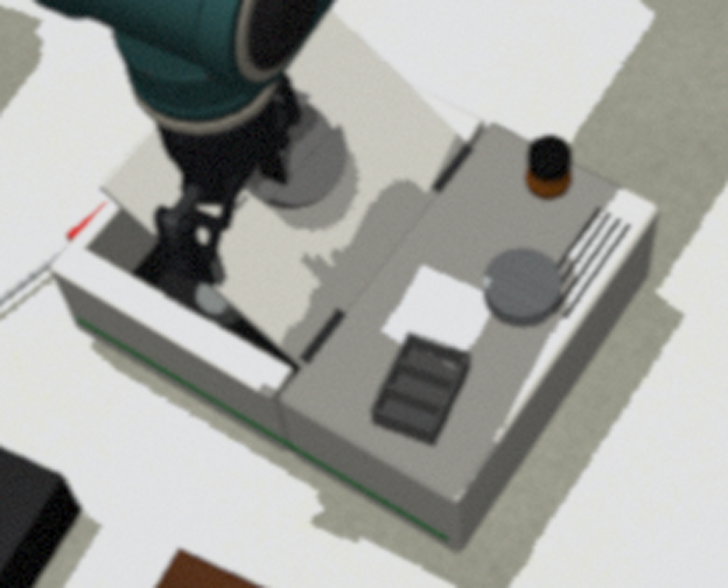

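The crops give these corner pixels:
- **Scene crop:** the top corners are (694,292), (68,448) and (38,155). The cover's free-edge corners are (95,18) and (128,222).
- **Side crop:** the corners are (462,497), (656,208) and (55,268).

```bash
cat > h.py <<'E'
import numpy as np
from workcell import cams,readout
def ray(n,uv):
    p=cams.camera_params(n);E=p["extrinsics"];d=np.linalg.inv(p["camera_matrix"])@[uv[0],uv[1],1]
    return E[:3,3],E[:3,:3]@d
def onz(n,uv,z):
    o,d=ray(n,uv);return o+d*(z-o[2])/d[2]
E
python3 - <<'E'
from h import *
from scipy.optimize import least_squares
S=lambda u,v:(150+u/2.8,180+v/2.8)
T=lambda u,v:(150+u/2.8,130+v/2.8)
L=[((150,190),onz("scene",S(694,292),.13)),((-150,-190),onz("scene",S(68,448),.13)),((-150+300,-190),onz("scene",S(68,448),.13)),((-150,-190),onz("scene",S(38,155),.13)),
((150,190),onz("side",T(462,497),.13)),((-150,190),onz("side",T(656,208),.13)),((150,-190),onz("side",T(55,268),.13))]
L.pop(1)
for l,p in L: print(l,p.round(4))
M=np.array([l for l,_ in L])/1000;P=np.array([p[:2] for _,p in L])
R=lambda a:np.array([[np.cos(a),-np.sin(a)],[np.sin(a),np.cos(a)]])
r=least_squares(lambda x:(M@R(x[2]).T+x[:2]-P).ravel(),[.6,0,0],loss="soft_l1",f_scale=.003)
x=r.x;print(x[:2],np.degrees(x[2]));print((r.fun.reshape(-1,2)*1000).round(1))
np.save("pose.npy",x)
def W(x_,y_): return R(x[2])@[x_,y_]+x[:2]
print("slot",W(0,-.085))
# cover angle: free edge mid from corner rays: intersect with plane x_spec=±118
for uv,xs in((S(128,222),.118),(S(95,18),-.118)):
    o,d=ray("scene",uv);n=R(x[2])@[1,0];s=(xs-n@(o[:2]-x[:2]))/(n@d[:2]);p=o+s*d
    l=R(x[2]).T@(p[:2]-x[:2]);print(l,p[2],"ang",np.arctan2(p[2]-.126,.03-l[1]),np.hypot(p[2]-.126,.03-l[1]))
E
```

```text
(150, 190) [0.7558 0.198  0.13  ]
(150, -190) [ 0.717  -0.1712  0.13  ]
(-150, -190) [ 0.4264 -0.1344  0.13  ]
(150, 190) [0.7513 0.2042 0.13  ]
(-150, 190) [0.4654 0.2362 0.13  ]
(150, -190) [ 0.7128 -0.1633  0.13  ]
[0.58774945 0.03337348] -6.296512930357887
[[ 1.9  7.8]
 [-1.  -0.8]
 [-8.6 -4.7]
 [ 6.4  1.5]
 [-6.   2.5]
 [ 3.2 -8.6]]
slot [ 0.57842718 -0.05111377]
[ 0.118      -0.13424994] 0.24495311810984788 ang 0.6267968499921284 0.2028001141471599
[-0.118     -0.1278433] 0.24088062261316073 ang 0.629150456296057 0.19522311685479118
```

```bash
python3 -m creep '[{"rot":[0,0,0],"slide":[0,0,-25],"grip":1},{"rot":[0,0,0],"slide":[-25,-6,-20],"grip":1},{"rot":[0,0,0],"slide":[-36,-8,0],"grip":1},{"rot":[0,0,0],"slide":[-36,-7,0],"grip":1},{"rot":[0,0,6.3],"slide":[0,0,0],"grip":1}]'; python3 -m creep '[{"rot":[0,0,0],"slide":[0,0,5],"grip":1},{"rot":[0,0,0],"slide":[0,0,5],"grip":1},{"rot":[0,0,0],"slide":[0,0,0],"grip":1},{"rot":[0,0,0],"slide":[0,0,0],"grip":1},{"rot":[0,0,0],"slide":[0,0,0],"grip":1}]'
```

```text
t: 0.72
tcp_pos: [0.6535, -0.0992, 0.2759]
eef_rot: [[0.114, 0.993, -0.001], [0.993, -0.114, -0.0], [-0.0, -0.001, -1.0]]
force: [0.2, 0.8, -0.9]
opening: 0.0004
gripper_force: 0.0
t: 1.35
tcp_pos: [0.6541, -0.0968, 0.2665]
eef_rot: [[0.109, 0.994, 0.0], [0.994, -0.109, -0.0], [-0.0, 0.0, -1.0]]
force: [0.5, -0.4, -0.8]
opening: -0.0003
gripper_force: 0.0
```

Shut, and clear above the cover. Taking a wrist look to check where the edge is.

Run:
```python
from h import *
import cv2
p=cams.camera_params("wrist");print(p["camera_matrix"],p["extrinsics"].round(3))
w=cams.capture("wrist");s=cams.capture("side");cv2.imwrite("pics/w1.png",w)
c=cv2.resize(s[130:340,100:400],(800,560),interpolation=2)
cv2.imwrite("pics/both1.png",np.hstack([cv2.resize(w,(480,360)),cv2.resize(s[130:340,120:400],(320,240),interpolation=2) if 0 else cv2.copyMakeBorder(cv2.resize(s[130:340,140:400],(320,258),interpolation=2),0,102,0,0,0)]))
```

```text
[[371.64829954   0.         320.72063574]
 [  0.         371.64829954 243.26068461]
 [  0.           0.           1.        ]] [[ 0.994 -0.105 -0.032  0.662]
 [-0.11  -0.952 -0.286 -0.024]
 [-0.     0.288 -0.958  0.409]
 [ 0.     0.     0.     1.   ]]
```

View pics/both1.png

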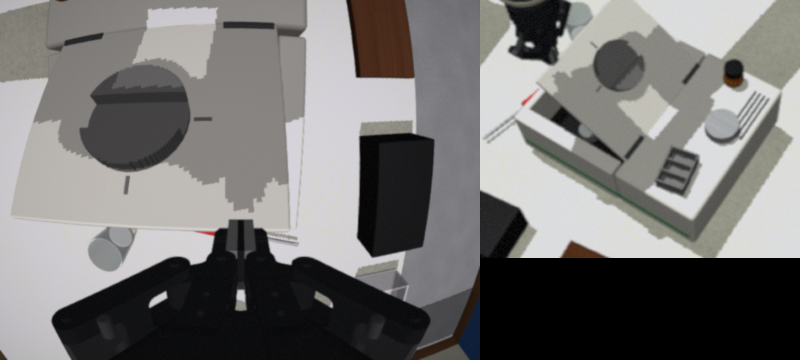

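The wrist view shows the shut fingertips at (241,222), just inside the free edge and clear to the right of the lock head at (135,115). The slot is nearly parallel to the hinge. I'll shift a little towards the hinge and push down.

```bash
python3 -m creep '[{"rot":[0,0,0],"slide":[8,0,4],"grip":1},{"rot":[0,0,0],"slide":[0,0,6],"grip":1},{"rot":[0,0,0],"slide":[0,0,6],"grip":1},{"rot":[0,0,0],"slide":[0,0,6],"grip":1},{"rot":[0,0,0],"slide":[0,0,6],"grip":1}]';python3 -m creep '[{"rot":[0,0,0],"slide":[0,0,6],"grip":1},{"rot":[0,0,0],"slide":[0,0,6],"grip":1},{"rot":[0,0,0],"slide":[0,0,6],"grip":1},{"rot":[0,0,0],"slide":[0,0,6],"grip":1},{"rot":[0,0,0],"slide":[0,0,6],"grip":1}]'
```

```text
t: 2.08
tcp_pos: [0.6548, -0.0891, 0.2378]
eef_rot: [[0.11, 0.994, -0.0], [0.994, -0.11, -0.0], [-0.0, -0.0, -1.0]]
force: [-0.1, -1.0, 0.3]
opening: -0.0001
gripper_force: 0.0
t: 2.7
tcp_pos: [0.6549, -0.0891, 0.208]
eef_rot: [[0.11, 0.994, 0.0], [0.994, -0.11, -0.0], [-0.0, 0.0, -1.0]]
force: [0.1, -0.9, 3.4]
opening: 0.0001
gripper_force: 0.9
```

Contact at about 3 N, and the cover is moving.

```bash
python3 -m creep '[{"rot":[0,0,0],"slide":[0,0,6],"grip":1},{"rot":[0,0,0],"slide":[0,0,6],"grip":1},{"rot":[0,0,0],"slide":[0,0,6],"grip":1},{"rot":[0,0,0],"slide":[0,0,6],"grip":1},{"rot":[0,0,0],"slide":[0,0,6],"grip":1}]';python3 -m creep '[{"rot":[0,0,0],"slide":[0,0,6],"grip":1},{"rot":[0,0,0],"slide":[0,0,6],"grip":1},{"rot":[0,0,0],"slide":[0,0,6],"grip":1},{"rot":[0,0,0],"slide":[0,0,6],"grip":1},{"rot":[0,0,0],"slide":[0,0,6],"grip":1}]';python3 -m creep '[{"rot":[0,0,0],"slide":[0,0,4],"grip":1},{"rot":[0,0,0],"slide":[0,0,4],"grip":1},{"rot":[0,0,0],"slide":[0,0,3],"grip":1},{"rot":[0,0,0],"slide":[0,0,2],"grip":1},{"rot":[0,0,0],"slide":[0,0,1],"grip":1}]'
```

```text
t: 3.32
tcp_pos: [0.6549, -0.0891, 0.1779]
eef_rot: [[0.11, 0.994, 0.0], [0.994, -0.11, -0.0], [-0.0, 0.0, -1.0]]
force: [-0.0, 0.2, 2.4]
opening: 0.0002
gripper_force: 0.9
t: 3.95
tcp_pos: [0.6549, -0.0891, 0.1479]
eef_rot: [[0.11, 0.994, 0.0], [0.994, -0.11, -0.0], [-0.0, 0.0, -1.0]]
force: [-0.6, -1.5, 1.9]
opening: -0.0002
gripper_force: 0.9
t: 4.58
tcp_pos: [0.6549, -0.0891, 0.1342]
eef_rot: [[0.11, 0.994, -0.0], [0.994, -0.11, -0.0], [-0.0, -0.0, -1.0]]
force: [-1.4, -1.4, 1.6]
opening: -0.0001
gripper_force: 0.8
```

```bash
python3 -m creep '[{"rot":[0,0,0],"slide":[0,0,1],"grip":1},{"rot":[0,0,0],"slide":[0,0,1],"grip":1},{"rot":[0,0,0],"slide":[0,0,1],"grip":1},{"rot":[0,0,0],"slide":[0,0,0.5],"grip":1},{"rot":[0,0,0],"slide":[0,0,0.5],"grip":1}]'
```

```text
t: 5.2
tcp_pos: [0.6549, -0.089, 0.1303]
eef_rot: [[0.11, 0.994, -0.0], [0.994, -0.11, -0.0], [-0.0, -0.0, -1.0]]
force: [0.3, -1.8, 1.6]
opening: 0.0
gripper_force: 0.8
```

```bash
python3 -m creep '[{"rot":[0,0,0],"slide":[0,0,0.5],"grip":1},{"rot":[0,0,0],"slide":[0,0,0.5],"grip":1},{"rot":[0,0,0],"slide":[0,0,0.3],"grip":1},{"rot":[0,0,0],"slide":[0,0,0],"grip":1},{"rot":[0,0,0],"slide":[0,0,0],"grip":1}]'
```

```text
t: 5.82
tcp_pos: [0.655, -0.0891, 0.13]
eef_rot: [[0.11, 0.994, 0.001], [0.994, -0.11, -0.0], [-0.0, 0.001, -1.0]]
force: [-4.0, 0.3, 9.2]
opening: -0.0001
gripper_force: 4.7
```

Solid stop at 0.130 m with 9 N, so the cover is shut. Next I'll rise, half-open the fingers and look at the lock.

```bash
python3 -m creep '[{"rot":[0,0,0],"slide":[0,0,-20],"grip":1},{"rot":[0,0,0],"slide":[0,0,-30],"grip":0},{"rot":[0,0,0],"slide":[-12,-26,-20],"grip":0},{"rot":[0,0,0],"slide":[-12,-27,0],"grip":0},{"rot":[0,0,0],"slide":[-12,-27,0],"grip":0}]';python3 -m creep '[{"rot":[0,0,0],"slide":[0,0,0],"grip":0},{"rot":[0,0,0],"slide":[0,0,0],"grip":0},{"rot":[0,0,0],"slide":[0,0,0],"grip":0},{"rot":[0,0,0],"slide":[0,0,0],"grip":0},{"rot":[0,0,0],"slide":[0,0,0],"grip":0}]'
python3 - <<'E'
from h import *
import cv2
p=cams.camera_params("wrist");np.save("wE.npy",p["extrinsics"])
w=cams.capture("wrist");cv2.imwrite("pics/w2.png",w)
E
```

```text
t: 6.45
tcp_pos: [0.5708, -0.1161, 0.2003]
eef_rot: [[0.109, 0.994, 0.001], [0.994, -0.109, -0.0], [0.0, 0.001, -1.0]]
force: [0.9, 0.8, 0.4]
opening: 0.0427
gripper_force: 0.0
t: 7.08
tcp_pos: [0.5716, -0.1159, 0.1988]
eef_rot: [[0.109, 0.994, -0.0], [0.994, -0.109, 0.0], [0.0, -0.0, -1.0]]
force: [0.4, 0.4, -0.2]
opening: 0.0424
gripper_force: 0.0
```

View pics/w2.png

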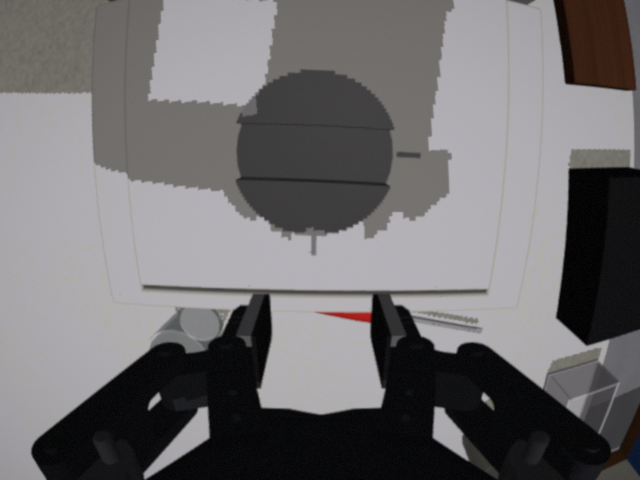

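The wrist view shows the lock head at centre about (314,152), with extremes (237,150), (392,150), (313,69) and (313,234). The slot edges are (237,123)–(393,129) and (237,178)–(388,185), so the slot is turned a couple of degrees. The cover is shut.

```bash
cat >> h.py <<'E'
def wr(uv,z,E):
    K=cams.camera_params("wrist")["camera_matrix"];a=np.array([(uv[0]-K[0,2])/K[0,0],(uv[1]-K[1,2])/K[1,1]]);r=np.hypot(*a)
    d=E[:3,:3]@np.r_[a/r*np.sin(r),np.cos(r)];return E[:3,3]+d*(z-E[2,3])/d[2]
E
python3 - <<'E'
from h import *
E=np.load("wE.npy")
P=[wr(u,.148,E)[:2] for u in((237,150),(392,150),(313,69),(313,234),(237,123),(393,129),(237,178),(388,185))]
P=np.array(P);print(P.round(4));c1=(P[0]+P[1])/2;c2=(P[2]+P[3])/2
print("diam",np.linalg.norm(P[0]-P[1]),np.linalg.norm(P[2]-P[3]))
for a,b in((4,5),(6,7)):d=P[b]-P[a];print("slot yaw",np.degrees(np.arctan2(d[1],d[0])))
mid=P[4:].mean(0);print(c1,c2,"mid",mid)
o=readout.get_obs();R=o["eef_rot"];print("centre in tool",[(1000*R.T@np.r_[c-o["tcp_pos"][:2],0]).round(1) for c in(c1,c2,mid)])
E
```

```text
[[ 0.5351 -0.0454]
 [ 0.6156 -0.0546]
 [ 0.5794 -0.0084]
 [ 0.5695 -0.0953]
 [ 0.537  -0.0313]
 [ 0.6172 -0.0436]
 [ 0.533  -0.0602]
 [ 0.612  -0.0729]]
diam 0.08103178336269418 0.0874981438307034
slot yaw -8.737959298869594
slot yaw -9.133013902040135
[ 0.57537059 -0.04998838] [ 0.57446293 -0.05182996] mid [ 0.57477805 -0.05197555]
centre in tool [array([66. , -3.4,  0. ]), array([64.1, -4.1,  0. ]), array([64. , -3.8,  0. ])]
```

```bash
python3 -m creep '[{"rot":[0,0,0],"slide":[32,-2,0],"grip":0},{"rot":[0,0,0],"slide":[32,-2,0],"grip":0},{"rot":[0,0,2.6],"slide":[0,0,10],"grip":0},{"rot":[0,0,0],"slide":[0,0,15],"grip":0},{"rot":[0,0,0],"slide":[0,0,15],"grip":0}]';python3 -m creep '[{"rot":[0,0,0],"slide":[0,0,5],"grip":0},{"rot":[0,0,0],"slide":[0,0,5],"grip":0},{"rot":[0,0,0],"slide":[0,0,5],"grip":0},{"rot":[0,0,0],"slide":[0,0,3],"grip":0},{"rot":[0,0,0],"slide":[0,0,3],"grip":0}]'
python3 - <<'E'
from h import *
import cv2
cv2.imwrite("pics/w3.png",cams.capture("wrist"))
E
```

```text
t: 7.75
tcp_pos: [0.5743, -0.0522, 0.1578]
eef_rot: [[0.154, 0.988, -0.0], [0.988, -0.154, 0.0], [-0.0, -0.0, -1.0]]
force: [0.6, 0.8, -0.5]
opening: 0.0425
gripper_force: 0.0
t: 8.38
tcp_pos: [0.5745, -0.052, 0.138]
eef_rot: [[0.155, 0.988, 0.0], [0.988, -0.155, -0.0], [0.0, 0.0, -1.0]]
force: [0.7, -0.4, 0.3]
opening: 0.0428
gripper_force: 0.0
```

View pics/w3.png

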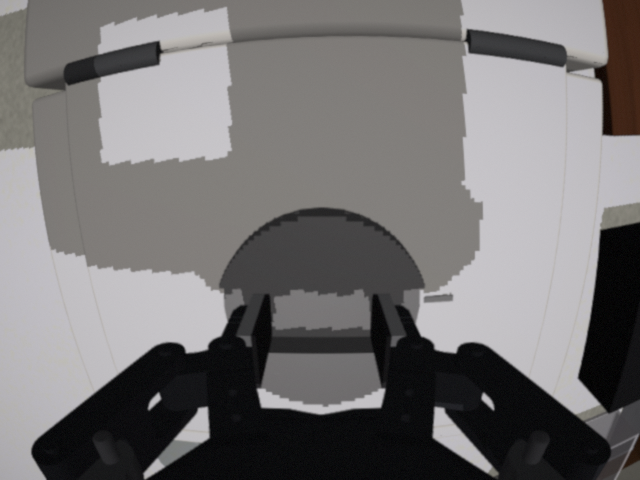

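Both fingertips, at (262,300) and (382,300), sit in the slot, which spans rows 290–335, with no contact force. I'll go a few mm deeper and start turning.

```bash
python3 -m creep '[{"rot":[0,0,0],"slide":[0,0,2],"grip":0},{"rot":[0,0,0],"slide":[0,0,2],"grip":0},{"rot":[0,0,3],"slide":[0,0,0],"grip":0},{"rot":[0,0,3],"slide":[0,0,0],"grip":0},{"rot":[0,0,3],"slide":[0,0,0],"grip":0}]';python3 -m creep '[{"rot":[0,0,3],"slide":[0,0,0],"grip":0},{"rot":[0,0,3],"slide":[0,0,0],"grip":0},{"rot":[0,0,3],"slide":[0,0,0],"grip":0},{"rot":[0,0,3],"slide":[0,0,0],"grip":0},{"rot":[0,0,3],"slide":[0,0,0],"grip":0}]'; python3 -c "
from h import *;o=readout.get_obs();print(o['wrist_torque'],o['q'][5])"
```

```text
t: 9.05
tcp_pos: [0.5744, -0.052, 0.134]
eef_rot: [[0.309, 0.951, -0.0], [0.951, -0.309, -0.0], [-0.0, -0.0, -1.0]]
force: [-1.0, -1.1, 0.3]
opening: 0.0427
gripper_force: 1.4
t: 9.68
tcp_pos: [0.5745, -0.052, 0.134]
eef_rot: [[0.545, 0.839, 0.0], [0.839, -0.545, 0.0], [0.0, 0.0, -1.0]]
force: [0.2, -0.8, 0.2]
opening: 0.0427
gripper_force: 1.5
[0.01644214 0.02126559 0.07808642] 25.287525519074414
```

Smooth turning at about 0.1 N m, with no side force.

```bash
python3 -m creep '[{"rot":[0,0,5],"slide":[0,0,0],"grip":0},{"rot":[0,0,5],"slide":[0,0,0],"grip":0},{"rot":[0,0,5],"slide":[0,0,0],"grip":0},{"rot":[0,0,5],"slide":[0,0,0],"grip":0},{"rot":[0,0,5],"slide":[0,0,0],"grip":0}]';python3 -m creep '[{"rot":[0,0,5],"slide":[0,0,0],"grip":0},{"rot":[0,0,5],"slide":[0,0,0],"grip":0},{"rot":[0,0,5],"slide":[0,0,0],"grip":0},{"rot":[0,0,5],"slide":[0,0,0],"grip":0},{"rot":[0,0,5],"slide":[0,0,0],"grip":0}]'; python3 -m creep '[{"rot":[0,0,2.5],"slide":[0,0,0],"grip":0},{"rot":[0,0,2.5],"slide":[0,0,0],"grip":0},{"rot":[0,0,2.5],"slide":[0,0,0],"grip":0},{"rot":[0,0,2],"slide":[0,0,0],"grip":0},{"rot":[0,0,0],"slide":[0,0,0],"grip":0}]'; python3 -c "
from h import *;o=readout.get_obs();R=o['eef_rot'];print(o['wrist_torque'],o['q'][5],np.degrees(np.arctan2(R[1,1],R[0,1])))"
```

```text
t: 10.3
tcp_pos: [0.5746, -0.0519, 0.134]
eef_rot: [[0.849, 0.529, 0.0], [0.529, -0.849, 0.0], [0.0, 0.0, -1.0]]
force: [0.5, 1.3, -1.1]
opening: 0.0426
gripper_force: 1.7
t: 10.92
tcp_pos: [0.5747, -0.0519, 0.1341]
eef_rot: [[0.993, 0.121, 0.001], [0.121, -0.993, 0.0], [0.001, -0.0, -1.0]]
force: [1.4, 0.9, -1.0]
opening: 0.0427
gripper_force: 2.0
t: 11.55
tcp_pos: [0.5746, -0.0519, 0.134]
eef_rot: [[0.999, -0.042, 0.0], [-0.042, -0.999, 0.0], [0.0, -0.0, -1.0]]
force: [3.4, 2.0, -0.7]
opening: 0.0429
gripper_force: 1.5
[ 0.30115751 -0.44388171  0.073719  ] 84.69489867076818 -92.39731059422965
```

```bash
python3 -m creep '[{"rot":[0,0,2],"slide":[0,0,0],"grip":0},{"rot":[0,0,2],"slide":[0,0,0],"grip":0},{"rot":[0,0,2],"slide":[0,0,0],"grip":0},{"rot":[0,0,1],"slide":[0,0,0],"grip":0},{"rot":[0,0,0],"slide":[0,0,0],"grip":0}]'; python3 -c "
from h import *;o=readout.get_obs();R=o['eef_rot'];print(o['wrist_torque'],o['q'][5],np.degrees(np.arctan2(R[1,1],R[0,1])))"
```

```text
t: 12.18
tcp_pos: [0.5746, -0.0519, 0.1341]
eef_rot: [[0.986, -0.165, 0.0], [-0.165, -0.986, 0.0], [0.0, -0.0, -1.0]]
force: [3.9, 1.8, -1.3]
opening: 0.0427
gripper_force: 2.3
[ 0.37967959 -0.74610207  0.11463952] 91.77977032490718 -99.48602011258149
```

```bash
python3 -m creep '[{"rot":[0,0,1],"slide":[0,0,0],"grip":0},{"rot":[0,0,1],"slide":[0,0,0],"grip":0},{"rot":[0,0,1],"slide":[0,0,0],"grip":0},{"rot":[0,0,0.5],"slide":[0,0,0],"grip":0},{"rot":[0,0,0],"slide":[0,0,0],"grip":0}]'; python3 -c "
from h import *;o=readout.get_obs();R=o['eef_rot'];print(o['wrist_torque'],o['q'][5],np.degrees(np.arctan2(R[1,1],R[0,1])))"
```

```text
t: 12.8
tcp_pos: [0.5746, -0.052, 0.134]
eef_rot: [[0.974, -0.225, 0.0], [-0.225, -0.974, 0.0], [0.0, -0.0, -1.0]]
force: [5.5, 2.1, -1.5]
opening: 0.0429
gripper_force: 2.4
[ 0.33640445 -0.81672741  0.10033584] 95.27157522126815 -102.97804887002567
```

```bash
python3 -m creep '[{"rot":[0,0,1],"slide":[0,0,0],"grip":0},{"rot":[0,0,0.7],"slide":[0,0,0],"grip":0},{"rot":[0,0,0],"slide":[0,0,0],"grip":0},{"rot":[0,0,0],"slide":[0,0,0],"grip":0},{"rot":[0,0,0],"slide":[0,0,0],"grip":0}]'; python3 -c "
from h import *;o=readout.get_obs();R=o['eef_rot'];print(o['wrist_torque'],o['q'][5],np.degrees(np.arctan2(R[1,1],R[0,1])))"
```

```text
t: 13.42
tcp_pos: [0.5746, -0.052, 0.1341]
eef_rot: [[0.967, -0.253, 0.0], [-0.253, -0.967, 0.0], [0.0, -0.0, -1.0]]
force: [4.8, 1.9, -1.9]
opening: 0.0426
gripper_force: 2.4
[ 0.26834039 -0.85163003  0.04389007] 96.96395089115833 -104.66974970884351
```

Past the quarter turn plus the slot play. I'll ease back into the play, lift out and look.

```bash
python3 -m creep '[{"rot":[0,0,-2],"slide":[0,0,0],"grip":0},{"rot":[0,0,-3],"slide":[0,0,0],"grip":0},{"rot":[0,0,0],"slide":[0,0,-4],"grip":0},{"rot":[0,0,0],"slide":[0,0,-10],"grip":0},{"rot":[0,0,0],"slide":[0,0,-20],"grip":0}]';python3 -m creep '[{"rot":[0,0,0],"slide":[0,0,-30],"grip":0},{"rot":[0,0,0],"slide":[-30,0,-10],"grip":0},{"rot":[0,0,0],"slide":[-35,0,0],"grip":0},{"rot":[0,0,0],"slide":[0,0,0],"grip":0},{"rot":[0,0,0],"slide":[0,0,0],"grip":0}]'
python3 - <<'E'
from h import *
import cv2
np.save("wE.npy",cams.camera_params("wrist")["extrinsics"])
cv2.imwrite("pics/w4.png",cams.capture("wrist"))
E
```

```text
t: 14.05
tcp_pos: [0.5742, -0.052, 0.1688]
eef_rot: [[0.986, -0.167, -0.001], [-0.167, -0.986, 0.0], [-0.001, 0.0, -1.0]]
force: [0.4, -0.4, 0.6]
opening: 0.0425
gripper_force: 0.0
t: 14.68
tcp_pos: [0.5108, -0.0412, 0.2092]
eef_rot: [[0.986, -0.167, 0.001], [-0.167, -0.986, -0.0], [0.001, 0.0, -1.0]]
force: [-0.5, 0.6, 0.7]
opening: 0.0428
gripper_force: 0.0
```

View pics/w4.png

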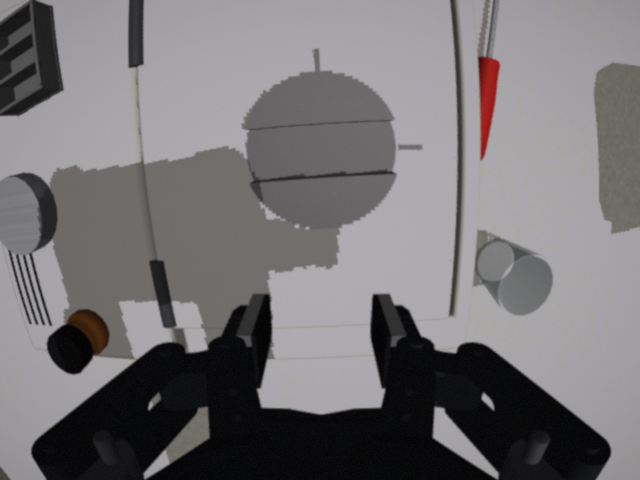

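The lock is turned: the slot edges are (246,129)–(393,121) and (252,181)–(395,172), pointing at the mark at (410,147). Checking the angle.

Run:
```python
from h import *
E=np.load("wE.npy")
y=lambda a,b,z:np.degrees(np.arctan2(*(wr(b,z,E)-wr(a,z,E))[[1,0]]))
print(y((246,129),(393,121),.148),y((252,181),(395,172),.148),"free edge",y((458,10),(453,316),.13))
```

```text
-96.5083239972852 -95.93194856190347 free edge 172.60015353901812
```

```bash
python3 -c "
from workcell import order;print(order.hand_in())"
```

```text
the job is handed in; nothing more can be done
None
```

The cover is shut and the lock is turned about 89–90° clockwise, measured from the last wrist picture; I lifted the fingers clear and handed the job in at about 15 s, but the hand-in gave no verdict.

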